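# Slide the thermometer through the dock's sprung flap and press it home

### The job

Take the forehead thermometer out of the orange tray and lay it display up on the open landing of its dock, nose towards the flap, then slide it in through the sprung flap (do not lift it over) until it has gently pushed the stiff brass plate hidden at the far end fully home. Leave the thermometer lying in the dock with the flap shut behind it, and leave the other things on the stool where they are.

Things in the scene. Friction and masses are not known exactly. Their poses are not given: they have to be found in the camera images.
- thermo_center (a point): centre (half-way up) of the white forehead thermometer, a block 38 wide, 26 high, 100 long over all, 0.1 to 0.17 kg; it starts lying display up in the orange tray. x points along its length to the nose: the block has a flat tail at x = -50 mm, straight sides to x = +8, a rounded front end at +27, then a grey round nose 22 in diameter to x = +50; z points up out of the display
- thermo_nose (a point): tip of the thermometer's nose, 50 mm ahead of its centre along its x
- tray: orange plastic tray 140 x 200 mm (x, y), 16 high, walls 4 thick, inner floor 4 mm above its origin; origin in the middle of its underside, fixed
- dock: white dock, fixed. Origin on its underside (stool top) below the middle of the closed flap; its x is the push direction, z up. Floor 6 thick (top at z = 6), x -150 to 225, y -50 to 50. From x = 0 a channel 54 wide with walls up to z = 40, open above to x = 115, roofed from 115 to 225. Above 24 N the plate is harmed, above 40 N the dock
- dock_landing (a point): point on the dock floor's top in the middle of the open landing, at dock x = -90; the landing has no walls from dock x = -150 to -50; then two slanting wings 36 high narrow from about 92 apart at x = -50 to 53 apart at x = 0, where the flap hangs
- flap (a joint): grey sprung swing flap across the channel at dock x = 0, an upright leaf 47 wide, 30 high (z 9 to 39), on an upright pin at dock y = +26. It swings inwards only (free end towards +x, reaching x = 50), pushed open by about 1 to 4 N; 0 = shut, up to 1.45 rad open; its spring shuts it when nothing is in its way
- plate (a joint): travel along dock x of the brass plate across the channel, hidden under the roof: 0 = as found, 0.010 m = fully home. At 0 its face is somewhere from dock x = 155 to 185 (untold, differs each time). It starts to move at about 5 N, needs about 9 N at the end of its travel, stops hard there and stays where it is pushed
- jar: glass jar with clip lid, 76 diameter, 84 high, origin under its centre; leave alone
- opener: flat steel bottle opener, about 110 long, 40 wide, 5 thick; leave alone
- covers: small cardboard box 70 x 50 x 28 mm; leave alone
- cup: blue mug, 76 diameter, 85 high; leave alone
- pills: small amber bottle, 42 diameter, 60 high; leave alone

How it is judged:
By the outcome, as a careful person would: the job done as asked, in the order asked, and still so for the second after the job is handed in, with the robot touching nothing.
It also fails if it takes over 72 s, if anything falls off the work surface, if the arm or the gripper's body presses on something with over 40 N, if the wrist force passes 120 N, or if a joint passes its speed limit or range.

### The arm

A 6-joint arm with a two-finger parallel gripper is mounted at the origin on the work surface. World frame = base frame: x ahead of the robot, y to its left, z up, the work surface at z = 0. Lengths are in m, angles in rad, forces in N, time in s.
With the tool pointing down it reaches from about 0.35 to 0.775 m from the base axis. Payload 7.3 kg.
Tool frame: the origin (TCP) lies midway between the tips of the shut fingers; the grasp point (between the pads) lies 19 mm behind it (robot.grasp_offset is the z of the grasp point in the tool frame, in m); z points along the fingers, y is the direction in which the jaws open and shut (so a half turn about z gives the same grasp; the last joint's range is limited). The gripper opens to 92 mm and grips with 3 to 60 N. Pads are 19 mm wide; open, the fingers measure 130 mm over their backs; the gripper's body (75 mm by 190 mm) begins 47 mm behind the grasp point.
Start: joints at [1.133, 0.342, 1.524, -0, 1.275, -0.146], TCP at [0.151, 0.503, 0.2] pointing down, gripper open.
Joint ranges: [-2.53, 2.53], [-0.77, 2.02], [0.04, 2.7], [-1, 4.14], [0.28, 2.66], [-3.11, 3.11]. Speed limits (rad/s): [2.57, 2.57, 3.14, 3.14, 3.14, 3.14].

### API

Orientations are given as [roll, pitch, yaw] about the fixed x, y, z axes, in that order (R = Rz(yaw) Ry(pitch) Rx(roll)).
In Python, from cell import observe, imaging, workorder, robot gives the robot as it stands. The module is installed in compiled form; this text tells all that it offers.
- The arm moves only by the tool send_rows, never from a script. Its argument "series" is a list of rows, each a list of 7 numbers: the shift along the tool's x, y, z in m, then the turn, a rotation vector about the tool's x, y, z in rad, then the closure, from 0 (fully open) to 1 (shut). A call has 1 to 5 rows; each row shifts and turns the commanded pose from where the row before left it, along the tool's axes as they then stand; what a row does not reach is not made up. A row lasts 1/12 s, in which the tool goes at most 41.7 mm and 7.16 degrees, less where a joint would pass 70% of its speed; a pose out of reach is approached as far as the arm can. A call is refused whole if a number of a shift passes 0.0417 or a number of a turn 0.125, either way. A call with a gripper value outside its range is refused whole. The fingers move at their own pace and stop on an object; "newtons" is the grip in N (left out, the last holds). Time passes only in rows, so rows that do not move let the fingers close. It gives the time, the measured TCP pose, the force and the opening at its end, in the units of the state.
- observe(): the state, without advancing time (a new reading comes with each control period).
- imaging.read_camera(name): name is "scene" or "top" or "wrist"; returns a dict with "color" (480x640x3 uint8, red, green, blue), "range_z" (480x640 float32, m along the optical axis (not along the pixel's ray), 0 where there is no reading), "vfov" (degrees; the focal length in pixels is half the picture's height over the tangent of half this angle, whatever the lens; pixels are square), "cx", "cy" (the principal point, pixels), "T" (4x4, takes a point from camera to world coordinates). Camera axes: x right, y down, z forward; pixel columns grow to the right and rows downward; lengths in m; the calibration is good to about 2 mm. A picture is of the moment at which its call begins.
- workorder.hand_in(): hands the job in, once; it reports no verdict.
The state is a dict: "time": time; "qpos": joint angles; "qvel": joint speeds; "joint_efforts": joint torques, N m; "tool_pos": TCP position; "tool_rot": TCP orientation; "contact_force": force on the tool from outside, world axes, zero at the start; "torque": the same for the moment, N m; "opening": finger opening in m.
Only numpy, scipy, OpenCV 4.12 (cv2) and the standard library are available. Lean on these libraries where they do the work, as an engineer would, in place of code of your own. Each camera call takes 0.05 s, during which the arm holds its last target.

## Working session

There is one attempt and no reset: what is moved stays moved. The work goes in short steps, Python scripts to look and compute and a tool call to move; the robot and the scene stay as the last step left them, time stands still between calls to the robot, and variables do not carry over. Pictures are saved under pics/ and viewed, and the job is handed in when it is done.

Besides the shell and the picture viewer there is one more tool, called after ">>>" by a JSON object that holds its "method" and its "body", one argument or row to a line. send_rows: Moves the arm, as the interface text tells. Its arguments: {"type":"object","properties":{"series":{"type":"array","items":{"type":"array","items":{"type":"number"}}},"newtons":{"type":"number"}},"required":["series"]}

```bash
mkdir -p pics; cat > h.py <<'E'
import numpy as np,cv2
from cell import observe, imaging, workorder, robot
def cam(n):
    return imaging.read_camera(n)
def save(d,f,crop=None,s=1):
    im=d["color"][:,:,::-1]
    if crop: x0,y0,x1,y1=crop; im=im[y0:y1,x0:x1]
    if s!=1: im=cv2.resize(im,None,fx=s,fy=s,interpolation=cv2.INTER_CUBIC)
    cv2.imwrite("pics/"+f,im)
def pts(d):
    r=d["range_z"];h,w=r.shape
    f=h/2/np.tan(np.radians(d["vfov"])/2)
    u,v=np.meshgrid(np.arange(w),np.arange(h))
    P=np.stack([(u-d["cx"])/f*r,(v-d["cy"])/f*r,r,np.ones_like(r)],-1)
    return (P@np.array(d["T"]).T)[...,:3]
def pix(d,u,v,z):
    f=480/2/np.tan(np.radians(d["vfov"])/2);T=np.array(d["T"])
    r=T[:3,:3]@np.array([(u-d["cx"])/f,(v-d["cy"])/f,1]);o=T[:3,3]
    return o+r*(z-o[2])/r[2]
E
python3 - <<'E'
from h import *
print(observe())
for n in("scene","top","wrist"):
    d=cam(n);save(d,n+"0.png");np.savez(n+"0.npz",**d)
    print(n,d["vfov"],d["cx"],d["cy"],np.round(d["T"],3).tolist())
E
```

```text
{'time': 0.0, 'qpos': array([ 1.13299390e+00,  3.42729315e-01,  1.52503493e+00, -6.14129490e-06,
        1.27539351e+00, -1.46007102e-01]), 'qvel': array([-2.94508279e-04,  5.58592598e-04, -7.94354973e-04,  7.02983509e-05,
        2.18463223e-03,  1.12855106e-03]), 'joint_efforts': array([-9.04145622e-05, -4.31248248e+01, -2.44221747e+01,  7.16794655e-02,
        5.61040943e-02, -1.67104563e-04]), 'tool_pos': array([0.15081637, 0.50239433, 0.19883532]), 'tool_rot': array([-3.14004335e+00, -2.21894744e-04,  2.84979894e+00]), 'contact_force': array([ 0.20077464, -0.09299873, -0.23444268]), 'torque': array([-0.01484312, -0.04425846, -0.00306277]), 'opening': 0.09160178767034254}
scene 47.51208867243439 331.40171498449797 242.34064781672686 [[-0.673, 0.462, -0.577, 1.311], [0.74, 0.415, -0.53, 0.685], [-0.005, -0.784, -0.621, 0.996], [0.0, 0.0, 0.0, 1.0]]
top 47.64912073921544 320.05491425877517 241.06821121719412 [[0.02, -0.988, 0.153, 0.384], [-1.0, -0.02, 0.003, -0.002], [0.0, -0.153, -0.988, 1.342], [0.0, 0.0, 0.0, 1.0]]
wrist 66.17796439784442 315.48959301991204 237.4107416905137 [[0.288, 0.926, 0.244, 0.086], [0.958, -0.278, -0.075, 0.523], [-0.002, 0.255, -0.967, 0.385], [0.0, 0.0, 0.0, 1.0]]
```

View pics/scene0.png

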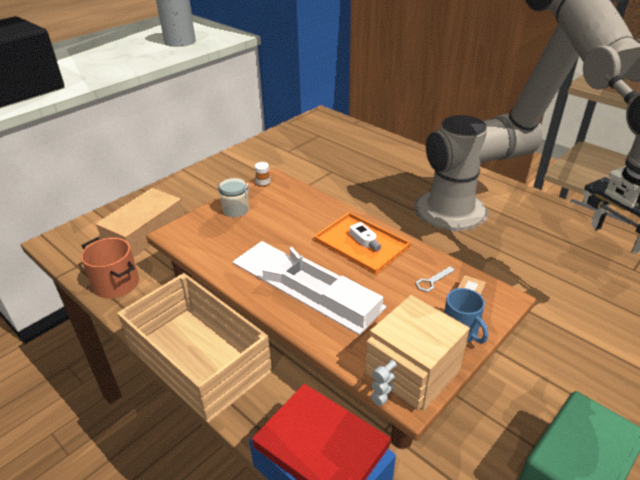

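View pics/top0.png

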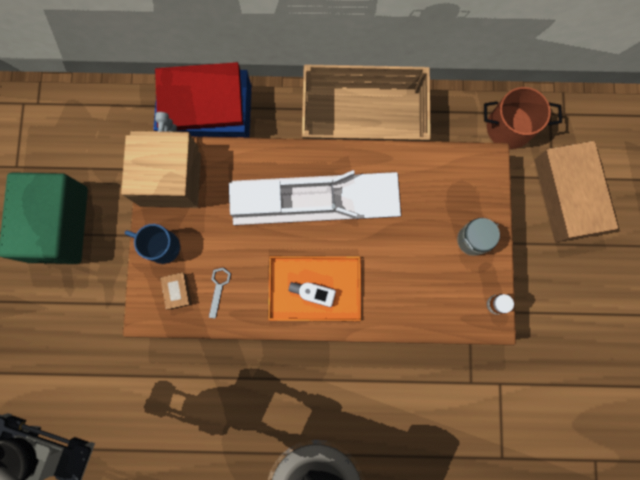

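View pics/wrist0.png

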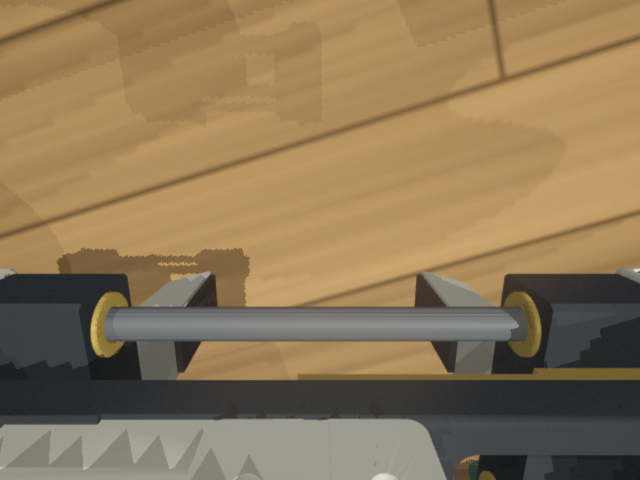

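The top view shows the dock from about (230,200) to (400,195). Its landing is on the right, so the push direction runs left, which is roughly +y. The thermometer is at about (313,293) in the tray with its nose pointing left, and the jar, pills, mug, covers and opener are all clear of it. Next I'll measure.

```bash
python3 - <<'E'
from h import *
d=dict(np.load("top0.npz"))
save(d,"tc.png",(215,150,415,335),4)
P=pts(d);np.set_printoptions(precision=4,suppress=True)
for u,v in [(250,330),(400,250),(320,313),(320,294),(297,289),(313,292),(380,195),(310,197),(255,203),(395,190),(350,205)]: print(u,v,P[v,u])
E
```

```text
250 330 [0.3711 0.1505 0.143 ]
400 250 [ 0.5543 -0.1772  0.1379]
320 313 [ 0.4108 -0.0012  0.1447]
320 294 [ 0.4509 -0.0004  0.1682]
297 289 [0.4606 0.0494 0.1685]
313 292 [0.455  0.0148 0.1655]
380 195 [ 0.6779 -0.1314  0.1446]
310 197 [0.6703 0.0267 0.1436]
255 203 [0.6445 0.1451 0.1855]
395 190 [ 0.6895 -0.1649  0.1473]
350 205 [ 0.653  -0.0638  0.1462]
```

View pics/tc.png

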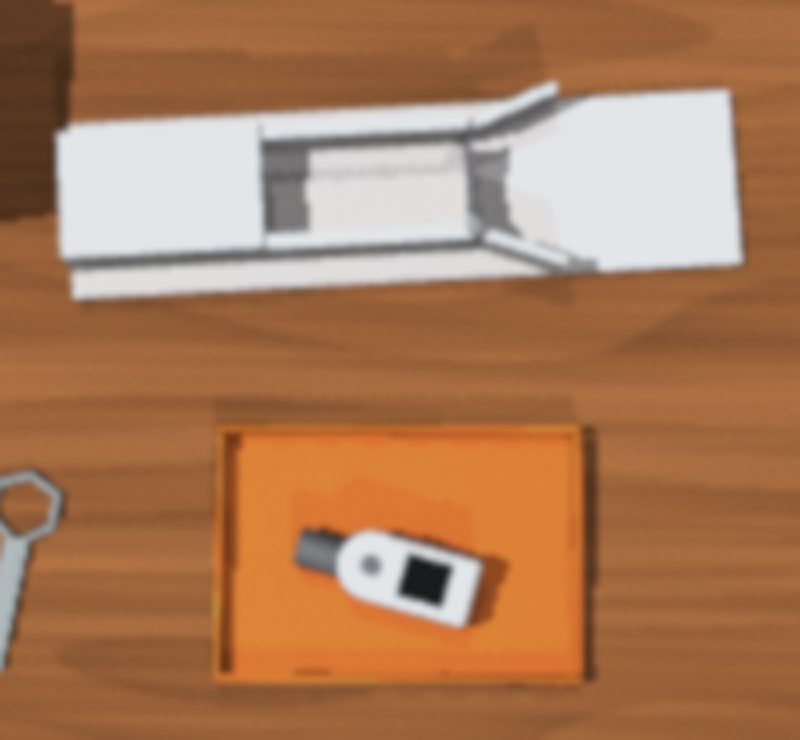

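```bash
python3 - <<'E'
from h import *
np.set_printoptions(precision=4,suppress=True)
for n in("top0","scene0"):
    d=dict(np.load(n+".npz"));P=pts(d)
    Z=P[...,2];m=(P[...,0]>.35)&(P[...,0]<.8)&(abs(P[...,1])<.3)&(d["range_z"]>0)
    h,e=np.histogram(Z[m],bins=np.arange(.12,.22,.002));print(n,[(round(float(a),3),int(b)) for a,b in zip(e,h) if b>30])
    # orange mask plane/ table plane
    c=d["color"].astype(int); hsv=cv2.cvtColor(d["color"],cv2.COLOR_RGB2HSV)
    o=m&(hsv[...,0]<18)&(hsv[...,1]>200)&(hsv[...,2]>150);print("orange z",np.percentile(Z[o],[10,50,90]))
    w=m&(hsv[...,1]<40)&(hsv[...,2]>200)
    q=P[w];print("white x,y range",q.min(0),q.max(0))
d=dict(np.load("top0.npz"))
g=lambda a,b,z:pix(d,215+(a-1.5)/4,150+(b-1.5)/4,z)
s=.138
A=g(730,90,s+.006);B=g(742,265,s+.006);C=g(72,298,s+.006)
print("dock corners",A,B,C, np.linalg.norm(A-B),np.linalg.norm(C-B))
print("angles",np.degrees(np.arctan2(*(A-B)[:2][::-1])),np.degrees(np.arctan2(*(C-B)[:2][::-1])))
t1=g(482,558,s+.03);t2=g(466,628,s+.03);n=g(298,548,s+.017+.006)
print("thermo",t1,t2,n,np.linalg.norm(t1-t2),(t1+t2)/2,np.linalg.norm((t1+t2)/2-n))
v=n-(t1+t2)/2;print(np.degrees(np.arctan2(v[1],v[0])), "c",(n+(t1+t2)/2)/2)
v=t1-t2;print(np.degrees(np.arctan2(v[1],v[0]))+90)
E
```

```text
top0 [(0.132, 175), (0.134, 1216), (0.136, 5154), (0.138, 11138), (0.14, 12893), (0.142, 8852), (0.144, 4784), (0.146, 2628), (0.148, 1175), (0.15, 335), (0.152, 202), (0.154, 242), (0.156, 243), (0.158, 158), (0.16, 100), (0.162, 91), (0.164, 142), (0.166, 211), (0.168, 307), (0.17, 263), (0.172, 180), (0.174, 145), (0.176, 146), (0.178, 178), (0.18, 264), (0.182, 421), (0.184, 565), (0.186, 459), (0.188, 171), (0.19, 57)]
orange z [0.1505 0.155  0.1565]
white x,y range [ 0.4275 -0.1744  0.1358] [0.7343 0.2075 0.193 ]
scene0 [(0.132, 311), (0.134, 2755), (0.136, 7548), (0.138, 6685), (0.14, 2699), (0.142, 1737), (0.144, 1082), (0.146, 444), (0.148, 240), (0.15, 267), (0.152, 323), (0.154, 202), (0.156, 130), (0.158, 164), (0.16, 144), (0.162, 160), (0.164, 229), (0.166, 251), (0.168, 216), (0.17, 145), (0.172, 149), (0.174, 161), (0.176, 201), (0.178, 190), (0.18, 362), (0.182, 600), (0.184, 249)]
orange z [0.1405 0.147  0.1524]
white x,y range [ 0.3957 -0.1834  0.1337] [0.7335 0.2406 0.1882]
dock corners [ 0.7322 -0.1702  0.144 ] [ 0.6308 -0.1768  0.144 ] [0.6044 0.1987 0.144 ] 0.10158865654678871 0.37638943637164535
angles 3.7158128557183616 94.03001969324758
thermo [ 0.462  -0.0328  0.168 ] [ 0.4243 -0.0248  0.168 ] [0.4659 0.067  0.161 ] 0.038496538665315466 [ 0.4432 -0.0288  0.168 ] 0.09865497755735274
76.66700512122172 c [0.4545 0.0191 0.1645]
78.03059662433448
```

>>> {"method": "send_rows", "body": {
  "series": [
    [0,0,-0.035,0,0,0,0.35],
    [0,0,-0.035,0,0,0,0.35],
    [-0.0287,-0.0258,-0.01,0,0,0,0.35],
    [-0.0287,-0.0258,0,0,0,0,0.35],
    [-0.0287,-0.0258,0,0,0,0,0.35]
  ]
}}

```text
time: 0.57
tool_pos: [0.2116, 0.4032, 0.2801]
tool_rot: [3.14, 0.001, 2.852]
contact_force: [1.6, -0.3, -0.2]
opening: 0.0634
```

>>> {"method": "send_rows", "body": {
  "series": [
    [-0.0287,-0.0258,0,0,0,0,0.35],
    [-0.0287,-0.0258,0,0,0,0,0.35],
    [-0.0287,-0.0258,0,0,0,0,0.35],
    [-0.0287,-0.0258,0,0,0,0,0.35],
    [-0.0287,-0.0258,0,0,0,0,0.35]
  ]
}}

```text
time: 0.98
tool_pos: [0.3118, 0.2374, 0.2795]
tool_rot: [3.141, 0.0, 2.85]
contact_force: [1.7, 0.3, 0.5]
opening: 0.0593
```

>>> {"method": "send_rows", "body": {
  "series": [
    [-0.0287,-0.0258,0,0,0,0,0.35],
    [-0.0287,-0.0258,0,0,0,0,0.35],
    [-0.0287,-0.0258,0,0,0,0,0.35],
    [-0.0287,-0.0258,0,0,0,0,0.35],
    [-0.0287,-0.0258,0,0,0,0,0.35]
  ]
}}

```text
time: 1.4
tool_pos: [0.4123, 0.0724, 0.2795]
tool_rot: [3.141, -0.0, 2.85]
contact_force: [0.3, 0.7, -0.1]
opening: 0.0598
```

>>> {"method": "send_rows", "body": {
  "series": [
    [-0.0287,-0.0258,0,0,0,0,0.35],
    [-0.0287,-0.0258,0,0,0,0,0.35],
    [0,0,0,0,0,0.12,0.35],
    [0,0,0,0,0,0.12,0.35],
    [0,0,0,0,0,0.12,0.35]
  ]
}}

```text
time: 1.82
tool_pos: [0.452, 0.0075, 0.279]
tool_rot: [-3.141, -0.001, 2.482]
contact_force: [-1.2, 1.1, 0.0]
opening: 0.0598
```

>>> {"method": "send_rows", "body": {
  "series": [
    [0,0,0,0,0,0.12,0.35],
    [0,0,0,0,0,0.12,0.35],
    [0,0,0,0,0,0.12,0.35],
    [0,0,0,0,0,0.12,0.35],
    [0,0,0,0,0,0.12,0.35]
  ]
}}

```text
time: 2.23
tool_pos: [0.4518, 0.0084, 0.2792]
tool_rot: [-3.141, -0.0, 1.884]
contact_force: [0.2, -0.1, 0.0]
opening: 0.0596
```

>>> {"method": "send_rows", "body": {
  "series": [
    [0,0,0,0,0,0.12,0.35],
    [0,0,0,0,0,0.12,0.35],
    [0,0,0,0,0,0.12,0.35],
    [0,0,0,0,0,0.12,0.35],
    [0,0,0,0,0,0.061,0.35]
  ]
}}

```text
time: 2.65
tool_pos: [0.4518, 0.0084, 0.2793]
tool_rot: [-3.141, -0.0, 1.343]
contact_force: [0.1, -0.3, 0.3]
opening: 0.0598
```

```bash
python3 - <<'E'
from h import *
d=cam("wrist");save(d,"w1.png");np.savez("w1.npz",**d)
print(observe()["tool_pos"],observe()["tool_rot"])
E
```

```text
[0.45181481 0.00837327 0.27926368] [-3.14102370e+00 -4.25529932e-05  1.34164463e+00]
```

View pics/w1.png

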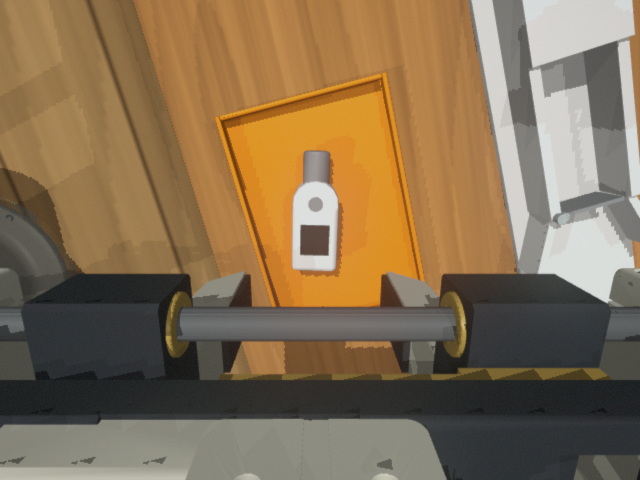

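```bash
python3 - <<'E'
from h import *
np.set_printoptions(precision=4,suppress=True)
d=dict(np.load("w1.npz"));P=pts(d)
for u,v in [(293,270),(336,271),(293,215),(338,215),(316,151)]: print(pix(d,u,v,.168 if v>160 else .16))
print(P[225:262,296:302,2].mean(),P[250:265,345:375,2].mean(), np.median(P[205:260,120:200,2]))
E
```

```text
[ 0.425  -0.0247  0.168 ]
[ 0.4606 -0.0339  0.168 ]
[0.4365 0.0217 0.168 ]
[0.4725 0.0133 0.168 ]
[0.4664 0.0671 0.16  ]
0.17355024135931638 0.1453136251758884 0.000822372508910596
```

The wrist view shows the thermometer centred between the fingers (u≈315) and aligned with them. I'll descend.

>>> {"method": "send_rows", "body": {
  "series": [
    [0,0,0.035,0,0,0,0.35],
    [0,0,0.035,0,0,0,0.35],
    [0,0,0.03,0,0,0,0.35],
    [0,0,0.02,0,0,0,0.35],
    [0,0,0.008,0,0,0,0.35]
  ]
}}

```text
time: 3.12
tool_pos: [0.4499, 0.0087, 0.1486]
tool_rot: [-3.136, 0.0, 1.35]
contact_force: [-0.4, 0.7, -0.2]
opening: 0.0597
```

>>> {"method": "send_rows", "body": {
  "series": [
    [0,0,0.001,0,0,0,0.35],
    [0,0,0.001,0,0,0,0.35],
    [0,0,0.0,0,0,0,0.35]
  ]
}}

```text
time: 3.37
tool_pos: [0.453, 0.0082, 0.1507]
tool_rot: [3.139, -0.0, 1.349]
contact_force: [0.2, -0.4, 0.2]
opening: 0.0594
```

>>> {"method": "send_rows", "body": {
  "series": [
    [0,0,0.0015,0,0,0,0.35],
    [0,0,0.0015,0,0,0,0.35],
    [0,0,0,0,0,0,0.35]
  ]
}}

```text
time: 3.62
tool_pos: [0.4522, 0.0083, 0.1469]
tool_rot: [3.141, -0.0, 1.349]
contact_force: [0.4, -0.8, 0.6]
opening: 0.0601
```

>>> {"method": "send_rows", "body": {
  "series": [
    [0,0,0,0,0,0,0.7],
    [0,0,0,0,0,0,0.7],
    [0,0,0,0,0,0,0.7],
    [0,0,0,0,0,0,0.7],
    [0,0,0,0,0,0,0.7]
  ],
  "newtons": 15
}}

```text
time: 4.03
tool_pos: [0.452, 0.0084, 0.1466]
tool_rot: [3.141, -0.0, 1.349]
contact_force: [-0.5, 0.1, -0.2]
opening: 0.0312
```

>>> {"method": "send_rows", "body": {
  "series": [
    [0,0,0,0,0,0,0.8],
    [0,0,0,0,0,0,0.8],
    [0,0,0,0,0,0,0.8]
  ]
}}

```text
time: 4.28
tool_pos: [0.452, 0.0084, 0.1465]
tool_rot: [-3.142, -0.0, 1.349]
contact_force: [0.3, -1.4, -0.4]
opening: 0.0189
```

```bash
python3 - <<'E'
from h import *
d=cam("wrist");save(d,"w2.png");np.savez("w2.npz",**d)
d=cam("scene");save(d,"s2.png",(300,180,440,285),5)
print(observe()["opening"])
E
```

```text
0.01814455365073805
```

View pics/w2.png

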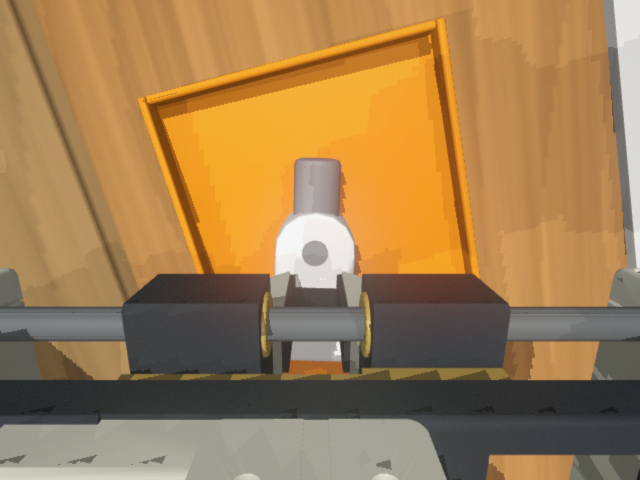

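View pics/s2.png

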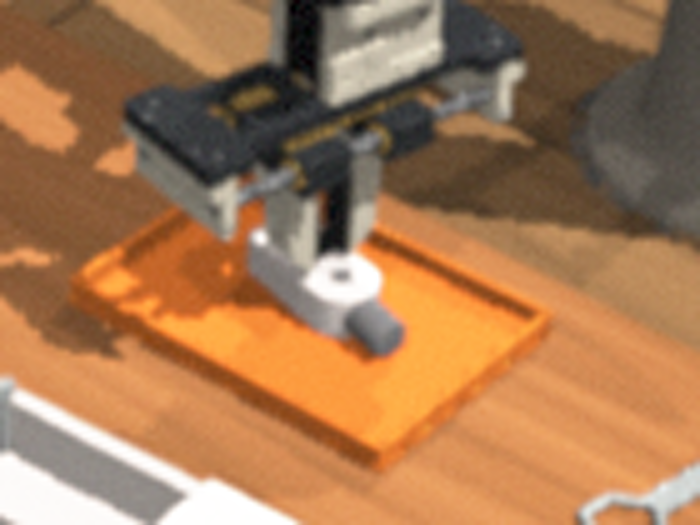

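```bash
python3 - <<'E'
from h import *
np.set_printoptions(precision=4,suppress=True)
print([a for a in dir(robot) if a[0]!='_'],robot.grasp_offset, observe()["tool_pos"],observe()["contact_force"],observe()["opening"])
d=cam("scene");np.savez("s3.npz",**d);P=pts(d)
save(d,"s3.png",(340,195,400,255),10)
for v in range(200,250,3): print(v,[tuple(np.round(P[v,u],3).tolist()) for u in (357,361,367,371,374)])
dw=dict(np.load("w2.npz"));Q=pts(dw)
for u,v in [(315,230),(315,350),(300,350),(283,340),(352,340),(283,300),(352,300),(278,365)]: print(u,v,Q[v,u])
E
```

```text
['IKError', 'grasp_offset'] -0.0188 [0.452  0.0084 0.1465] [ 0.4612 -0.2705  0.8016] 0.01814455365073805
200 [(0.477, 0.004, 0.271), (0.482, 0.02, 0.28), (0.472, 0.03, 0.28), (0.462, 0.034, 0.277), (0.455, 0.037, 0.275)]
203 [(0.495, 0.019, 0.279), (0.491, 0.028, 0.281), (0.471, 0.03, 0.271), (0.458, 0.031, 0.265), (0.449, 0.033, 0.261)]
206 [(0.505, 0.027, 0.279), (0.489, 0.027, 0.271), (0.446, 0.01, 0.241), (0.448, 0.024, 0.248), (0.45, 0.035, 0.254)]
209 [(0.497, 0.021, 0.264), (0.488, 0.026, 0.261), (0.482, 0.039, 0.264), (0.464, 0.036, 0.253), (0.457, 0.041, 0.252)]
212 [(0.501, 0.024, 0.258), (0.494, 0.031, 0.258), (0.479, 0.037, 0.253), (0.445, 0.023, 0.228), (0.435, 0.024, 0.223)]
215 [(0.505, 0.028, 0.253), (0.502, 0.038, 0.257), (0.483, 0.04, 0.248), (0.439, 0.018, 0.214), (0.436, 0.025, 0.216)]
218 [(0.483, 0.01, 0.224), (0.5, 0.036, 0.247), (0.445, 0.011, 0.204), (0.445, 0.024, 0.211), (0.434, 0.024, 0.205)]
221 [(0.482, 0.01, 0.215), (0.471, 0.014, 0.211), (0.443, 0.01, 0.194), (0.444, 0.023, 0.201), (0.435, 0.026, 0.197)]
224 [(0.483, 0.011, 0.207), (0.474, 0.016, 0.204
[... 564 characters left out ...]
45), (0.474, 0.018, 0.159), (0.473, 0.036, 0.168), (0.468, 0.045, 0.17), (0.46, 0.048, 0.167)]
242 [(0.471, 0.003, 0.14), (0.472, 0.017, 0.148), (0.474, 0.037, 0.16), (0.47, 0.047, 0.163), (0.468, 0.054, 0.165)]
245 [(0.484, 0.013, 0.143), (0.473, 0.018, 0.14), (0.474, 0.038, 0.15), (0.473, 0.05, 0.157), (0.476, 0.061, 0.165)]
248 [(0.491, 0.02, 0.142), (0.483, 0.026, 0.14), (0.475, 0.039, 0.142), (0.472, 0.049, 0.146), (0.476, 0.061, 0.155)]
315 230 [0.459  0.0374 0.1707]
315 350 [ 0.4455 -0.0223  0.1704]
300 350 [ 0.4385 -0.0202  0.1713]
283 340 [0.451  0.0342 0.2569]
352 340 [0.4664 0.0308 0.2571]
283 300 [0.4432 0.0217 0.2047]
352 300 [0.4685 0.0164 0.2055]
278 365 [0.4416 0.0121 0.2315]
```

View pics/s3.png

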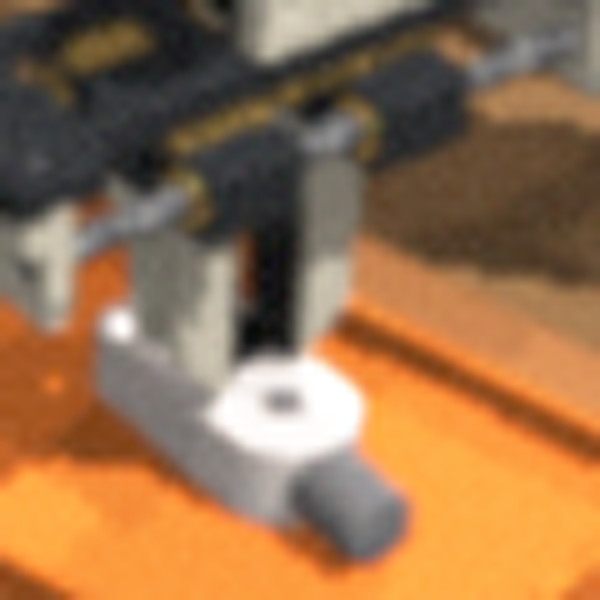

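The state says the tip is at z = 0.1465, but both views show the fingers closing just above the thermometer's top and not around it. I'll open, then measure where the fingertips really are.

>>> {"method": "send_rows", "body": {
  "series": [
    [0,0,0,0,0,0,0.35],
    [0,0,0,0,0,0,0.35],
    [0,0,0,0,0,0,0.35],
    [0,0,0,0,0,0,0.35],
    [0,0,0,0,0,0,0.35]
  ]
}}

```text
time: 4.85
tool_pos: [0.452, 0.0084, 0.1465]
tool_rot: [3.142, -0.0, 1.349]
contact_force: [-0.5, 0.0, -0.8]
opening: 0.0473
```

```bash
python3 - <<'E'
from h import *
np.set_printoptions(precision=4,suppress=True)
o=observe();print(o["tool_pos"],o["contact_force"],o["opening"])
d=cam("scene");np.savez("s4.npz",**d);P=pts(d)
save(d,"s4.png",(320,185,400,255),9)
dw=cam("wrist");np.savez("w4.npz",**dw);Q=pts(dw);save(dw,"w4.png",(180,150,460,380),2.8)
for u in (230,240,250,260,375,385,395,400):
  print(u,[(v,tuple(np.round(Q[v,u],3).tolist())) for v in range(270,375,8)])
E
```

```text
[0.452  0.0084 0.1465] [-0.4612  0.0347 -0.8247] 0.04731299075995165
230 [(270, (0.408, 0.019, 0.143)), (278, (0.419, 0.028, 0.183)), (286, (0.421, 0.027, 0.192)), (294, (0.423, 0.027, 0.2)), (302, (0.424, 0.026, 0.207)), (310, (0.44, 0.043, 0.255)), (318, (0.441, 0.042, 0.257)), (326, (0.44, 0.04, 0.257)), (334, (0.44, 0.038, 0.257)), (342, (0.426, 0.019, 0.223)), (350, (0.426, 0.017, 0.225)), (358, (0.426, 0.015, 0.226)), (366, (0.425, 0.012, 0.226)), (374, (0.441, 0.034, 0.266))]
240 [(270, (0.414, 0.019, 0.146)), (278, (0.423, 0.026, 0.182)), (286, (0.425, 0.026, 0.192)), (294, (0.427, 0.026, 0.201)), (302, (0.428, 0.025, 0.207)), (310, (0.443, 0.042, 0.254)), (318, (0.443, 0.042, 0.257)), (326, (0.443, 0.04, 0.258)), (334, (0.442, 0.038, 0.258)), (342, (0.428, 0.016, 0.22)), (350, (0.427, 0.013, 0.22)), (358, (0.426, 0.01, 0.219)), (366, (0.426, 0.007, 0.22)), (374, (0.443, 0.034, 0.266))]
250 [(270, (0.419, 0.017, 0.145)), (278, (0.428, 0.026, 0.183)), (286, (0.428, 0.024, 0.187)), (294, (0.43, 0.024, 0.197)), (302, (0.429, 0.022, 0.2)), (310, (0.445, 0.042, 0.254)), (318, (0.4
[... 1651 characters left out ...]
3, 0.207)), (310, (0.478, 0.034, 0.254)), (318, (0.477, 0.034, 0.257)), (326, (0.477, 0.032, 0.257)), (334, (0.476, 0.031, 0.258)), (342, (0.48, 0.004, 0.22)), (350, (0.479, 0.002, 0.22)), (358, (0.478, 0.0, 0.222)), (366, (0.478, -0.004, 0.221)), (374, (0.474, 0.027, 0.266))]
400 [(270, (0.497, -0.0, 0.145)), (278, (0.491, 0.011, 0.182)), (286, (0.489, 0.012, 0.192)), (294, (0.487, 0.013, 0.201)), (302, (0.486, 0.013, 0.208)), (310, (0.479, 0.034, 0.254)), (318, (0.478, 0.033, 0.256)), (326, (0.478, 0.032, 0.257)), (334, (0.477, 0.031, 0.259)), (342, (0.481, 0.006, 0.223)), (350, (0.48, 0.004, 0.224)), (358, (0.48, 0.002, 0.226)), (366, (0.479, -0.001, 0.226)), (374, (0.475, 0.026, 0.266))]
```

View pics/s4.png

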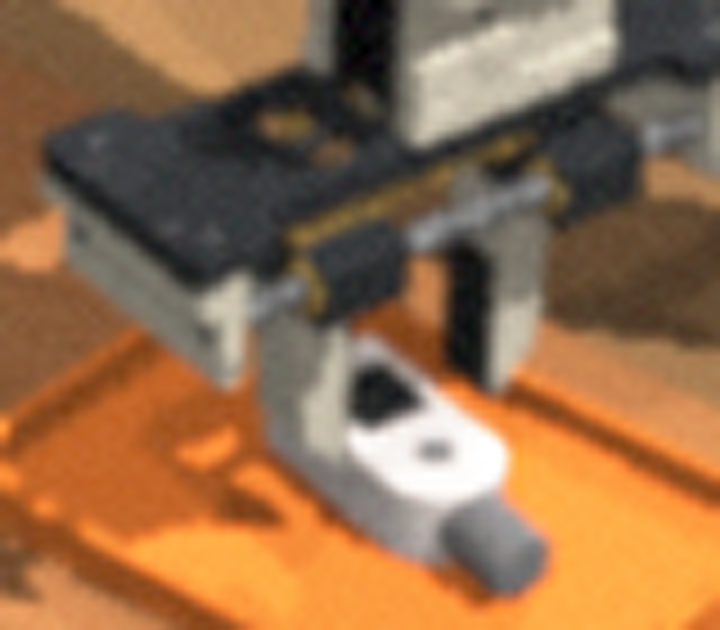

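View pics/w4.png

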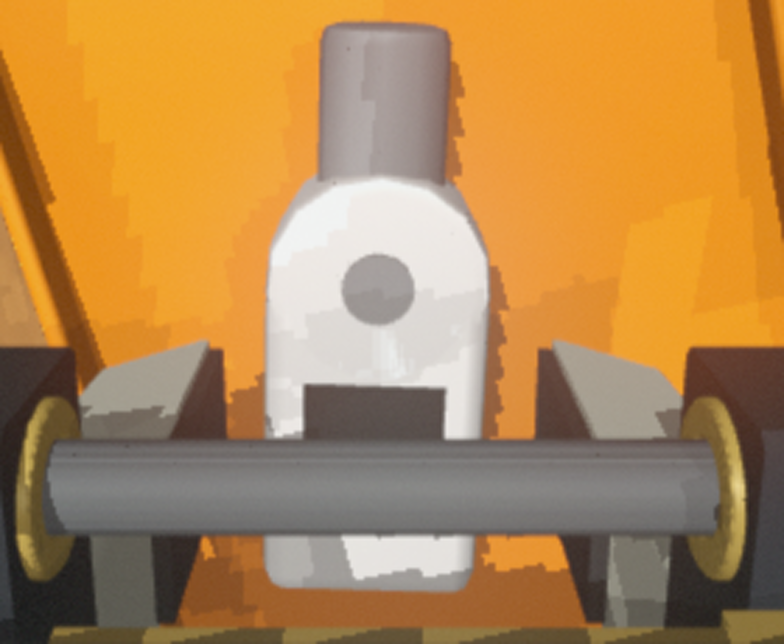

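The depth readings put the fingertips at about z = 0.175, so they are roughly 28 mm higher than the reported TCP. The lateral position agrees. I'll go by the cameras and the measured force for height, and lower step by step.

>>> {"method": "send_rows", "body": {
  "series": [
    [0,0,0.0,0,0,0,0.35],
    [0,0,0.0,0,0,0,0.35],
    [0,0,0.005,0,0,0,0.35],
    [0,0,0.005,0,0,0,0.35],
    [0,0,0.005,0,0,0,0.35]
  ]
}}

```text
time: 5.37
tool_pos: [0.4518, 0.0084, 0.1309]
tool_rot: [-3.141, -0.0, 1.349]
contact_force: [0.1, 0.3, -0.4]
opening: 0.0601
```

>>> {"method": "send_rows", "body": {
  "series": [
    [0,0,0.003,0,0,0,0.35],
    [0,0,0.002,0,0,0,0.35],
    [0,0,0.002,0,0,0,0.35],
    [0,0,0,0,0,0,0.35]
  ]
}}

```text
time: 5.7
tool_pos: [0.4518, 0.0084, 0.1241]
tool_rot: [-3.141, -0.0, 1.349]
contact_force: [0.1, 0.2, 0.2]
opening: 0.0601
```

```bash
python3 - <<'E'
from h import *
np.set_printoptions(precision=4,suppress=True)
o=observe();print(o["tool_pos"],o["contact_force"],o["opening"])
d=cam("scene")
save(d,"s5.png",(320,185,400,255),9)
dw=cam("wrist");Q=pts(dw)
for u in (220,230,240,255,375,385,395,400):
  print(u,[(v,tuple(np.round(Q[v,u],3).tolist())) for v in range(262,306,6)])
E
```

```text
[0.4518 0.0084 0.1241] [0.0982 0.1618 0.1862] 0.060079655607704764
220 [(262, (0.411, 0.031, 0.144)), (268, (0.411, 0.028, 0.145)), (274, (0.41, 0.025, 0.144)), (280, (0.415, 0.028, 0.163)), (286, (0.417, 0.028, 0.17)), (292, (0.419, 0.028, 0.176)), (298, (0.42, 0.027, 0.182)), (304, (0.421, 0.027, 0.187))]
230 [(262, (0.416, 0.03, 0.145)), (268, (0.415, 0.027, 0.144)), (274, (0.414, 0.024, 0.145)), (280, (0.42, 0.027, 0.163)), (286, (0.421, 0.027, 0.17)), (292, (0.422, 0.027, 0.176)), (298, (0.424, 0.026, 0.182)), (304, (0.424, 0.025, 0.184))]
240 [(262, (0.421, 0.029, 0.145)), (268, (0.42, 0.026, 0.146)), (274, (0.422, 0.027, 0.155)), (280, (0.424, 0.027, 0.164)), (286, (0.424, 0.025, 0.167)), (292, (0.425, 0.025, 0.173)), (298, (0.425, 0.023, 0.175)), (304, (0.425, 0.021, 0.176))]
255 [(262, (0.428, 0.027, 0.144)), (268, (0.427, 0.025, 0.145)), (274, (0.426, 0.022, 0.145)), (280, (0.425, 0.019, 0.144)), (286, (0.424, 0.016, 0.145)), (292, (0.424, 0.013, 0.144)), (298, (0.423, 0.01, 0.145)), (304, (0.422, 0.007, 0.145))]
375 [(262, (0.483, 0.015, 0.145)), (268, (0.482, 0.012, 0.145
[... 210 characters left out ...]
145)), (268, (0.487, 0.011, 0.144)), (274, (0.487, 0.008, 0.144)), (280, (0.484, 0.011, 0.16)), (286, (0.484, 0.01, 0.164)), (292, (0.483, 0.007, 0.163)), (298, (0.483, 0.005, 0.164)), (304, (0.482, 0.002, 0.164))]
395 [(262, (0.493, 0.012, 0.143)), (268, (0.492, 0.01, 0.145)), (274, (0.49, 0.011, 0.155)), (280, (0.488, 0.012, 0.163)), (286, (0.487, 0.012, 0.17)), (292, (0.486, 0.011, 0.172)), (298, (0.485, 0.011, 0.179)), (304, (0.484, 0.011, 0.183))]
400 [(262, (0.495, 0.012, 0.145)), (268, (0.494, 0.009, 0.144)), (274, (0.494, 0.006, 0.144)), (280, (0.49, 0.011, 0.163)), (286, (0.489, 0.012, 0.169)), (292, (0.488, 0.012, 0.176)), (298, (0.486, 0.012, 0.181)), (304, (0.486, 0.011, 0.183))]
```

View pics/s5.png

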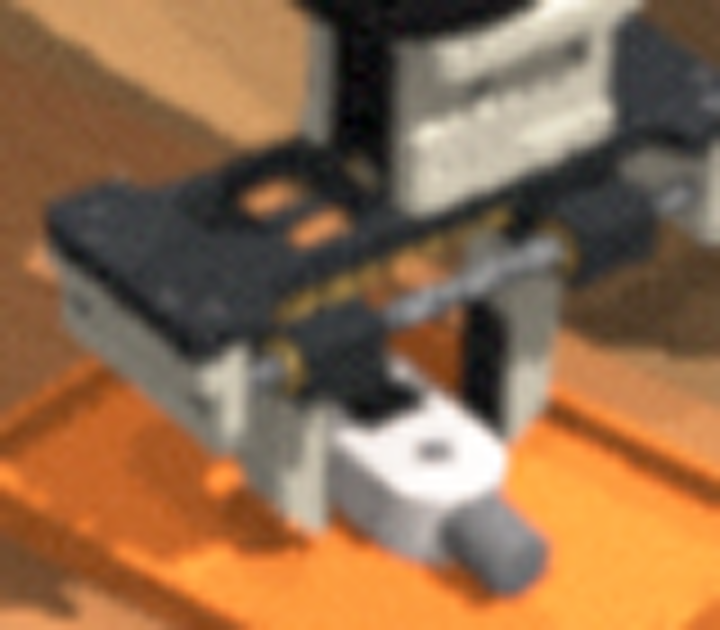

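The scene view shows the fingers now straddling the thermometer, tips at about z = 0.154 over a tray floor at 0.1445. I'll go 4 mm lower and grip.

>>> {"method": "send_rows", "body": {
  "series": [
    [0,0,0.002,0,0,0,0.35],
    [0,0,0.002,0,0,0,0.35],
    [0,0,0,0,0,0,0.6],
    [0,0,0,0,0,0,0.8],
    [0,0,0,0,0,0,0.8]
  ],
  "newtons": 18
}}

```text
time: 6.22
tool_pos: [0.452, 0.0084, 0.1205]
tool_rot: [3.142, -0.0, 1.349]
contact_force: [0.5, 0.4, 0.6]
opening: 0.0441
```

>>> {"method": "send_rows", "body": {
  "series": [
    [0,0,0,0,0,0,0.8],
    [0,0,0,0,0,0,0.8],
    [0,0,0,0,0,0,0.8],
    [0,0,0,0,0,0,0.8]
  ]
}}

```text
time: 6.55
tool_pos: [0.452, 0.0083, 0.1206]
tool_rot: [3.142, -0.0, 1.349]
contact_force: [-1.2, 0.7, 0.4]
opening: 0.0376
```

>>> {"method": "send_rows", "body": {
  "series": [
    [0,0,-0.01,0,0,0,0.8],
    [0,0,-0.025,0,0,0,0.8],
    [0,0,-0.03,0,0,0,0.8],
    [0,0,-0.03,0,0,0,0.8],
    [0,0,-0.005,0,0,0,0.8]
  ]
}}

```text
time: 6.97
tool_pos: [0.4543, 0.0081, 0.2251]
tool_rot: [3.134, -0.001, 1.349]
contact_force: [0.2, 0.0, -0.6]
opening: 0.0382
```

>>> {"method": "send_rows", "body": {
  "series": [
    [-0.0114,0.0357,0,0,0,0,0.8],
    [-0.0114,0.0357,0,0,0,0,0.8],
    [-0.0114,0.0357,0,0,0,0,0.8],
    [-0.0114,0.0357,0,0,0,0,0.8],
    [-0.0114,0.0357,0,0,0,0,0.8]
  ]
}}

```text
time: 7.38
tool_pos: [0.6146, -0.0874, 0.2194]
tool_rot: [-3.14, -0.0, 1.349]
contact_force: [0.2, 1.1, -1.0]
opening: 0.038
```

>>> {"method": "send_rows", "body": {
  "series": [
    [-0.0114,0.0357,0,0,0,0,0.8],
    [-0.0114,0.0357,0,0,0,0,0.8],
    [0,0,0,0,0,-0.0972,0.8],
    [0,0,0,0,0,-0.0972,0.8],
    [0,0,0,0,0,-0.0972,0.8]
  ]
}}

```text
time: 7.8
tool_pos: [0.6783, -0.125, 0.2176]
tool_rot: [-3.138, -0.001, 1.645]
contact_force: [-0.2, -0.2, -0.7]
opening: 0.0378
```

```bash
python3 - <<'E'
from h import *
np.set_printoptions(precision=4,suppress=True)
o=observe();print(o["tool_pos"],o["tool_rot"],o["contact_force"],o["opening"])
d=cam("wrist");np.savez("w6.npz",**d);save(d,"w6.png")
d=cam("top");save(d,"t6.png",(215,150,415,335),4)
E
```

```text
[ 0.6783 -0.125   0.2176] [-3.1383 -0.0014  1.6445] [-0.2251 -0.2353 -0.6713] 0.0378010889858925
```

View pics/w6.png

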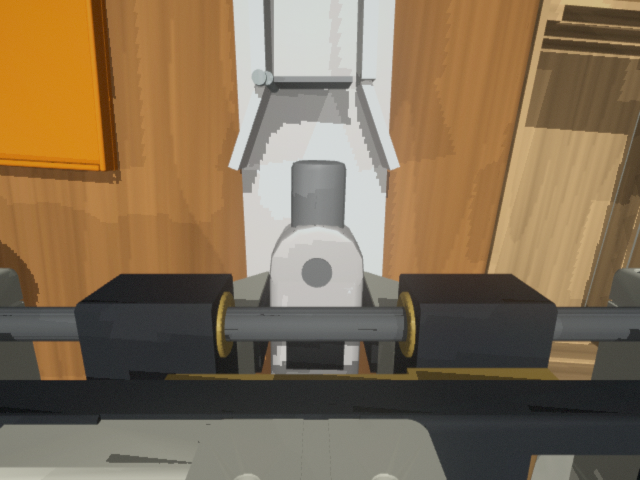

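View pics/t6.png

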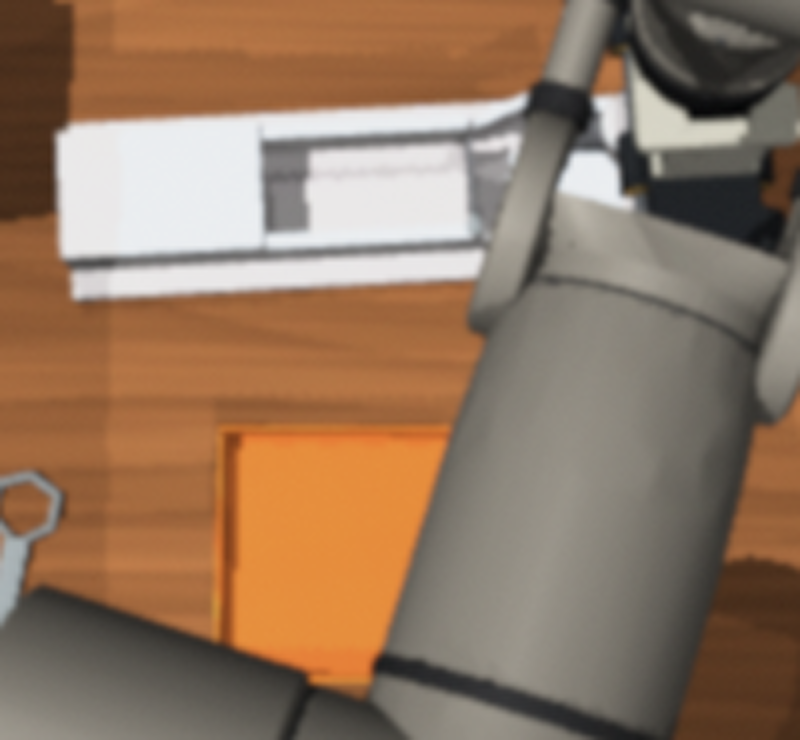

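```bash
python3 - <<'E'
from h import *
np.set_printoptions(precision=4,suppress=True)
d=dict(np.load("w6.npz"));P=pts(d)
a,b=pix(d,232,167,.176),pix(d,397,167,.176);print(a,b,(a+b)/2)
for v in (200,240):
  a,b=pix(d,246,v,.146),pix(d,385,v,.146);print("floor",a,b,(a+b)/2)
a,b=pix(d,272,300,.246),pix(d,362,300,.246);print("th",(a+b)/2,np.linalg.norm(a-b));print("nose",pix(d,318,163,.233))
print("depth floor",np.median(P[200:260,255:280,2]),"thermo top",np.median(P[250:300,285:350,2]),"nose",np.median(P[185:215,316:320,2]))
u=np.array([-.0698,.9976]);n=np.array([-.9976,-.0698]);O=np.array([.671,-.0239])
for p in (P[78,310],pix(d,310,78,.17),P[100,262],P[30,260]): print(p,(p[:2]-O)@u,(p[:2]-O)@n)
save(d,"w6c.png",(220,0,420,180),4)
E
```

```text
[ 0.6243 -0.0758  0.176 ] [ 0.7244 -0.0683  0.176 ] [ 0.6744 -0.072   0.176 ]
floor [ 0.6279 -0.1005  0.146 ] [ 0.7255 -0.0933  0.146 ] [ 0.6767 -0.0969  0.146 ]
floor [ 0.6286 -0.1298  0.146 ] [ 0.729  -0.1222  0.146 ] [ 0.6788 -0.126   0.146 ]
th [ 0.6801 -0.1276  0.246 ] 0.04167185148802303
nose [ 0.6759 -0.0662  0.233 ]
depth floor 0.1467926804489053 thermo top 0.26782865040460135 nose 0.2655570231989499
[ 0.6682 -0.0225  0.1788] 0.0015447617614130387 0.0026582312905142434
[ 0.668  -0.0212  0.17  ] 0.002885157708105038 0.002819635722234221
[ 0.6403 -0.0355  0.1707] -0.009479873614407535 0.03139001882728031
[ 0.6395 -0.0007  0.1811] 0.025367593875700624 0.02983275538099233
```

View pics/w6c.png

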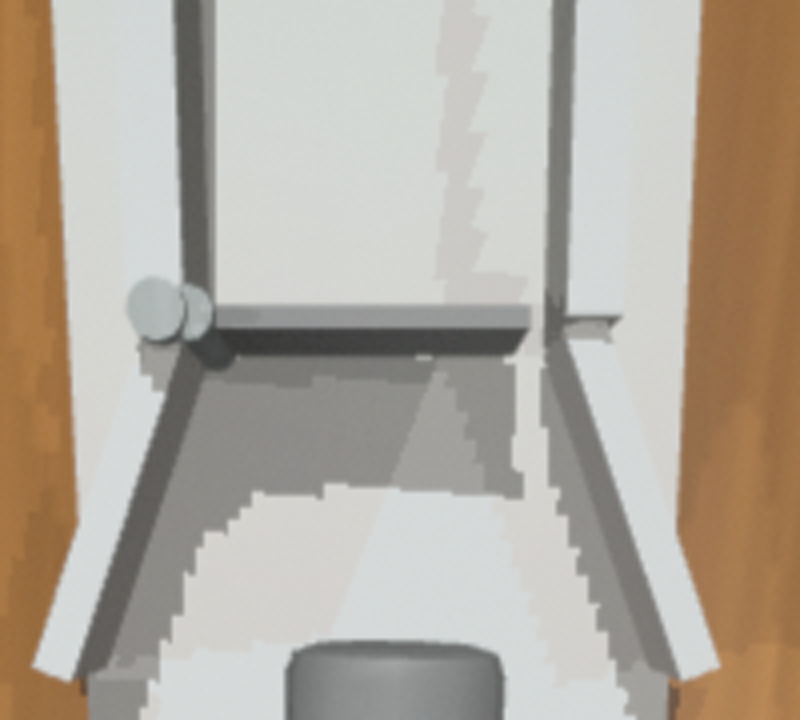

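Well aligned: the thermometer is centred on the landing, yaw matches, and the flap is shut at about (315,78). Since the dock floor is 2 mm higher than the tray floor, I'll release at a tool z of about 0.1225.

>>> {"method": "send_rows", "body": {
  "series": [
    [0,0,0.025,0,0,0,0.8],
    [0,0,0.03,0,0,0,0.8],
    [0,0,0.02,0,0,0,0.8],
    [0,0,0.01,0,0,0,0.8],
    [0,0,0.003,0,0,0,0.8]
  ]
}}

```text
time: 8.32
tool_pos: [0.6769, -0.1241, 0.1299]
tool_rot: [-3.138, -0.002, 1.638]
contact_force: [-0.6, 0.0, -1.4]
opening: 0.0378
```

>>> {"method": "send_rows", "body": {
  "series": [
    [0,0,0.001,0,0,0,0.8],
    [0,0,0.001,0,0,0,0.8],
    [0,0,0,0,0,0,0.8]
  ]
}}

```text
time: 8.57
tool_pos: [0.679, -0.1247, 0.1321]
tool_rot: [3.139, 0.001, 1.64]
contact_force: [0.7, -0.3, -0.6]
opening: 0.0383
```

>>> {"method": "send_rows", "body": {
  "series": [
    [0,0,0.002,0,0,0,0.8],
    [0,0,0.002,0,0,0,0.8],
    [0,0,0.001,0,0,0,0.8],
    [0,0,0,0,0,0,0.8]
  ]
}}

```text
time: 8.9
tool_pos: [0.6781, -0.1245, 0.1254]
tool_rot: [-3.141, -0.0, 1.64]
contact_force: [-0.1, 0.4, -1.5]
opening: 0.0381
```

>>> {"method": "send_rows", "body": {
  "series": [
    [0,0,0.001,0,0,0,0.8],
    [0,0,0.001,0,0,0,0.8],
    [0,0,0,0,0,0,0.8]
  ]
}}

```text
time: 9.15
tool_pos: [0.6781, -0.1245, 0.1232]
tool_rot: [-3.141, -0.0, 1.64]
contact_force: [1.3, -0.4, -1.3]
opening: 0.0378
```

>>> {"method": "send_rows", "body": {
  "series": [
    [0,0,0.001,0,0,0,0.8],
    [0,0,0,0,0,0,0.8]
  ]
}}

```text
time: 9.32
tool_pos: [0.6783, -0.1245, 0.1226]
tool_rot: [3.141, 0.0, 1.64]
contact_force: [0.1, 0.1, -1.0]
opening: 0.038
```

>>> {"method": "send_rows", "body": {
  "series": [
    [0,0,0,0,0,0,0.35],
    [0,0,0,0,0,0,0.35],
    [0,0,0,0,0,0,0.35],
    [0,0,0,0,0,0,0.35]
  ]
}}

```text
time: 9.65
tool_pos: [0.6783, -0.1246, 0.1227]
tool_rot: [3.141, 0.0, 1.64]
contact_force: [0.7, 0.6, 0.1]
opening: 0.0576
```

>>> {"method": "send_rows", "body": {
  "series": [
    [0,0,-0.005,0,0,0,0.35],
    [0,0,-0.015,0,0,0,0.35],
    [0,0,-0.02,0,0,0,0.35],
    [0,0,-0.015,0,0,0,0.35],
    [0,0,0,0,0,0,0.35]
  ]
}}

```text
time: 10.07
tool_pos: [0.68, -0.125, 0.182]
tool_rot: [3.135, 0.002, 1.64]
contact_force: [1.0, -0.4, 1.6]
opening: 0.0599
```

>>> {"method": "send_rows", "body": {
  "series": [
    [-0.02,0,0,0,0,0,1],
    [-0.025,0,0,0,0,0,1],
    [-0.02,0,0,0,0,0,1],
    [0,0,0,0,0,0,1],
    [0,0,0,0,0,0,1]
  ]
}}

```text
time: 10.48
tool_pos: [0.6822, -0.1902, 0.1763]
tool_rot: [-3.14, -0.001, 1.638]
contact_force: [-0.8, -0.1, -0.6]
opening: 0.0311
```

>>> {"method": "send_rows", "body": {
  "series": [
    [0,0,0,0,0,0,1],
    [0,0,0,0,0,0,1],
    [0,0,0,0,0,0,1],
    [0,0,0,0,0,0,1],
    [0,0,0,0,0,0,1]
  ]
}}

```text
time: 10.9
tool_pos: [0.6828, -0.1887, 0.1777]
tool_rot: [3.141, -0.0, 1.641]
contact_force: [-0.2, 0.4, -1.2]
opening: 0.0011
```

```bash
python3 - <<'E'
from h import *
np.set_printoptions(precision=4,suppress=True)
o=observe();print(o["tool_pos"],o["tool_rot"],o["contact_force"],o["opening"])
d=cam("wrist");np.savez("w7.npz",**d);save(d,"w7.png")
d=cam("scene");save(d,"s7.png",(220,210,400,340),4)
E
```

```text
[ 0.6828 -0.1887  0.1777] [ 3.1414 -0.0001  1.6413] [-0.1746  0.3941 -1.2095] 0.001057514264317947
```

View pics/w7.png

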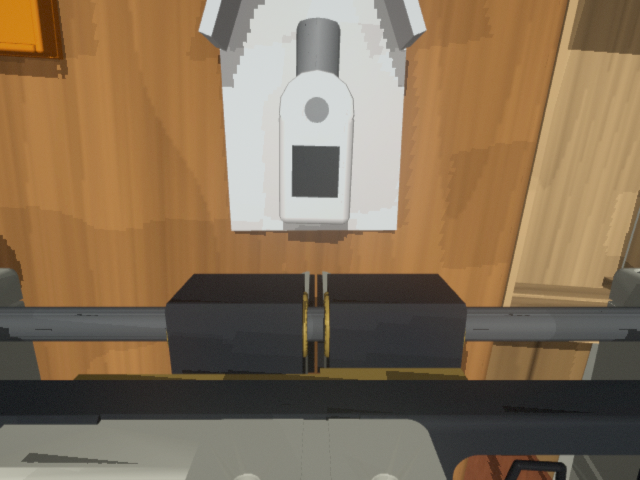

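View pics/s7.png

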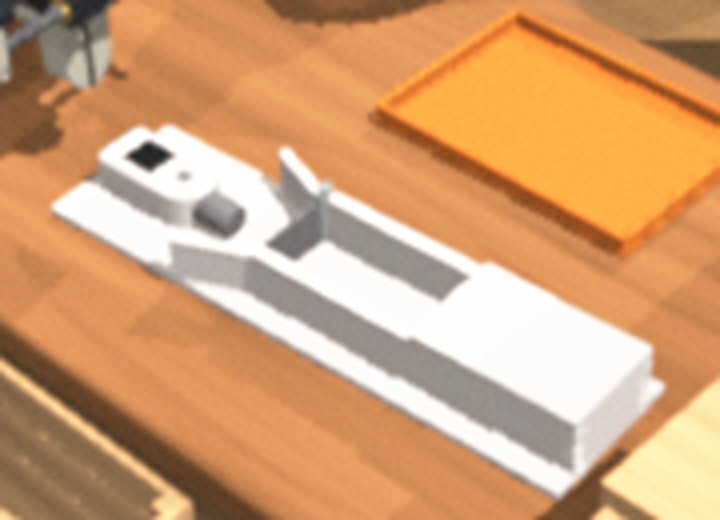

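```bash
python3 - <<'E'
from h import *
np.set_printoptions(precision=4,suppress=True)
d=dict(np.load("w7.npz"))
print(pix(d,282,222,.1725),pix(d,349,222,.1725),pix(d,319,19,.158),pix(d,281,140,.1725),pix(d,352,140,.1725))
for v in (229,):print(pix(d,231,v,.1465),pix(d,397,v,.1465))
E
```

```text
[ 0.664  -0.1631  0.1725] [ 0.6995 -0.1606  0.1725] [ 0.6764 -0.0615  0.158 ] [ 0.6615 -0.1211  0.1725] [ 0.697  -0.1186  0.1725]
[ 0.6314 -0.1755  0.1465] [ 0.7317 -0.1684  0.1465]
```

>>> {"method": "send_rows", "body": {
  "series": [
    [0,0,0.02,0,0,0,1],
    [0,0,0.02,0,0,0,1],
    [0,0,0.01,0,0,0,1],
    [0,0,0.003,0,0,0,1],
    [0,0,0,0,0,0,1]
  ],
  "newtons": 20
}}

```text
time: 11.42
tool_pos: [0.6824, -0.1892, 0.1237]
tool_rot: [-3.14, -0.001, 1.64]
contact_force: [0.4, 0.3, 0.2]
opening: 0.0001
```

>>> {"method": "send_rows", "body": {
  "series": [
    [0,0,0,0,0,0,1],
    [0,0,0,0,0,0,1],
    [0,0,0,0,0,0,1]
  ]
}}

```text
time: 11.67
tool_pos: [0.6833, -0.1896, 0.1258]
tool_rot: [3.14, 0.001, 1.64]
contact_force: [-0.2, -0.9, -0.3]
opening: 0.0002
```

>>> {"method": "send_rows", "body": {
  "series": [
    [0.006,0,0.0015,0,0,0,1],
    [0.006,0,0,0,0,0,1],
    [0.006,0,0,0,0,0,1],
    [0.006,0,0,0,0,0,1],
    [0.006,0,0,0,0,0,1]
  ]
}}

```text
time: 12.08
tool_pos: [0.6806, -0.1587, 0.1231]
tool_rot: [3.141, 0.0, 1.641]
contact_force: [-1.1, -0.5, -0.2]
opening: 0.0005
```

>>> {"method": "send_rows", "body": {
  "series": [
    [0.006,0,0,0,0,0,1],
    [0.006,0,0,0,0,0,1],
    [0.006,0,0,0,0,0,1],
    [0.006,0,0,0,0,0,1],
    [0,0,0,0,0,0,1]
  ]
}}

```text
time: 12.5
tool_pos: [0.679, -0.1343, 0.1231]
tool_rot: [3.141, 0.0, 1.641]
contact_force: [1.2, -0.7, 0.6]
opening: 0.0003
```

```bash
python3 - <<'E'
from h import *
o=observe();print(o["tool_pos"],o["tool_rot"],o["contact_force"])
d=cam("wrist");np.savez("w8.npz",**d);save(d,"w8.png")
E
```

```text
[ 0.67904832 -0.13433927  0.12314567] [3.14130220e+00 8.26027967e-06 1.64138619e+00] [ 1.23624297 -0.70012718  0.64475376]
```

View pics/w8.png

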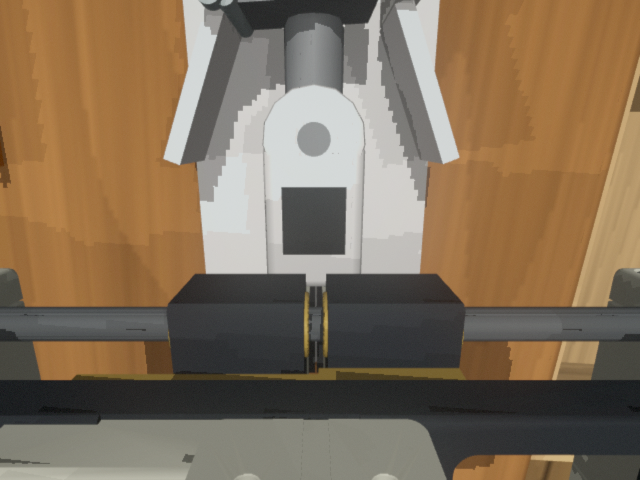

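The thermometer is still straight, with its nose at (314,15) just touching the flap. I'll push through slowly.

>>> {"method": "send_rows", "body": {
  "series": [
    [0.005,0,0,0,0,0,1],
    [0.005,0,0,0,0,0,1],
    [0.005,0,0,0,0,0,1],
    [0.005,0,0,0,0,0,1],
    [0.005,0,0,0,0,0,1]
  ]
}}

```text
time: 12.97
tool_pos: [0.6774, -0.111, 0.1232]
tool_rot: [3.141, 0.001, 1.64]
contact_force: [1.3, -3.3, 0.8]
opening: 0.0001
```

>>> {"method": "send_rows", "body": {
  "series": [
    [0.005,0,0,0,0,0,1],
    [0.005,0,0,0,0,0,1],
    [0.005,0,0,0,0,0,1],
    [0.005,0,0,0,0,0,1],
    [0.005,0,0,0,0,0,1]
  ]
}}

```text
time: 13.38
tool_pos: [0.6753, -0.085, 0.1231]
tool_rot: [-3.141, -0.0, 1.64]
contact_force: [0.1, -2.8, 0.6]
opening: 0.0004
```

```bash
python3 - <<'E'
from h import *
o=observe();print(o["tool_pos"],o["tool_rot"],o["contact_force"])
d=cam("wrist");np.savez("w9.npz",**d);save(d,"w9.png")
d=cam("scene");save(d,"s9.png",(220,210,400,340),4)
E
```

```text
[ 0.67534719 -0.08503614  0.12306267] [-3.14147890e+00 -1.13213298e-04  1.64044765e+00] [ 0.12369048 -2.75572808  0.5936058 ]
```

View pics/w9.png

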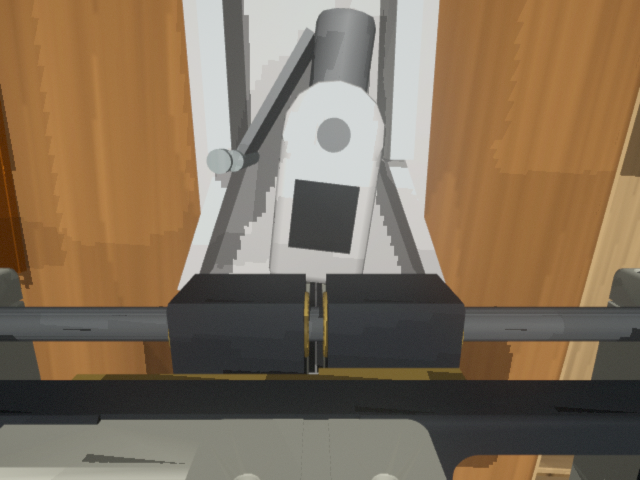

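View pics/s9.png

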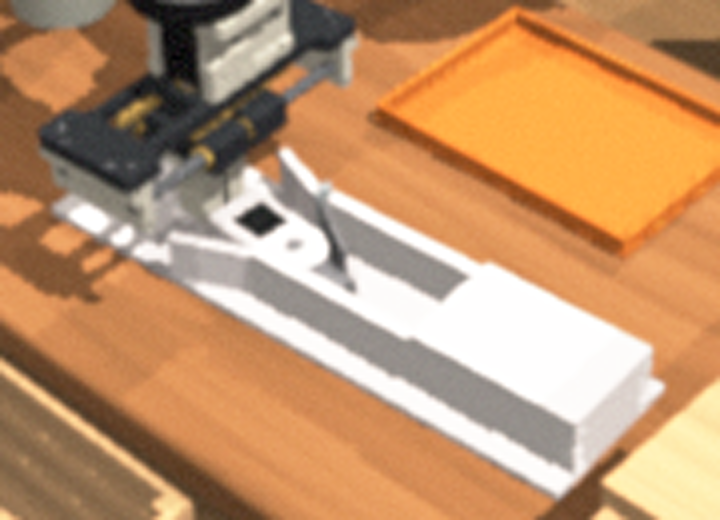

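The flap's side force has yawed the thermometer about 7° towards the far wall. I'll keep pushing slowly while easing the push point sideways by 4 mm to straighten it.

>>> {"method": "send_rows", "body": {
  "series": [
    [0.003,0.001,0,0,0,0,1],
    [0.003,0.001,0,0,0,0,1],
    [0.003,0.001,0,0,0,0,1],
    [0.003,0.001,0,0,0,0,1],
    [0.003,0,0,0,0,0,1]
  ]
}}

```text
time: 13.9
tool_pos: [0.6789, -0.0702, 0.123]
tool_rot: [3.141, 0.0, 1.64]
contact_force: [1.6, -2.4, 0.3]
opening: 0.0004
```

>>> {"method": "send_rows", "body": {
  "series": [
    [0.004,0,0,0,0,0,1],
    [0.004,0,0,0,0,0,1],
    [0.004,0,0,0,0,0,1],
    [0.004,0,0,0,0,0,1],
    [0.004,0,0,0,0,0,1]
  ]
}}

```text
time: 14.32
tool_pos: [0.6769, -0.0498, 0.123]
tool_rot: [-3.141, -0.0, 1.641]
contact_force: [1.0, -2.1, -0.3]
opening: 0.001
```

```bash
python3 - <<'E'
from h import *
o=observe();print(o["tool_pos"],o["tool_rot"],o["contact_force"])
d=cam("wrist");np.savez("w10.npz",**d);save(d,"w10.png")
E
```

```text
[ 0.67691562 -0.04982546  0.12296855] [-3.14145371e+00 -2.56265233e-04  1.64057549e+00] [ 0.9830966  -2.06524903 -0.28971122]
```

View pics/w10.png

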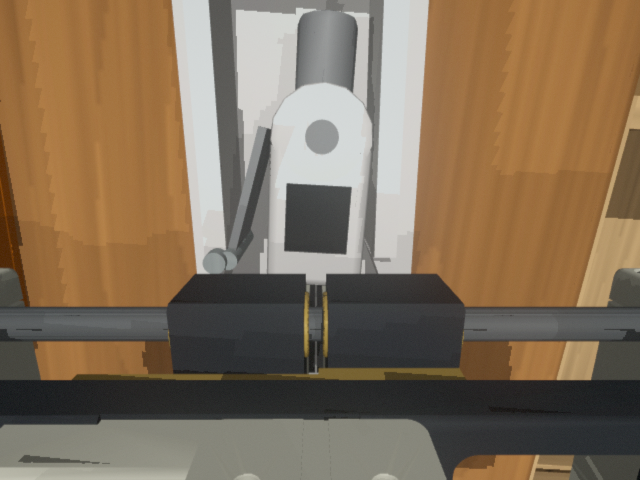

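>>> {"method": "send_rows", "body": {
  "series": [
    [0.005,-0.0005,0,0,0,0,1],
    [0.005,-0.0005,0,0,0,0,1],
    [0.005,-0.0005,0,0,0,0,1],
    [0.005,0,0,0,0,0,1],
    [0.005,0,0,0,0,0,1]
  ]
}}

```text
time: 14.78
tool_pos: [0.6738, -0.0249, 0.1231]
tool_rot: [3.141, -0.0, 1.641]
contact_force: [0.6, -1.7, 0.0]
opening: 0.0008
```

>>> {"method": "send_rows", "body": {
  "series": [
    [0.005,0,0,0,0,0,1],
    [0.005,0,0,0,0,0,1],
    [0.005,0,0,0,0,0,1],
    [0.005,0,0,0,0,0,1],
    [0,0,0,0,0,0,1]
  ]
}}

```text
time: 15.2
tool_pos: [0.6721, -0.0042, 0.123]
tool_rot: [-3.141, -0.001, 1.641]
contact_force: [0.5, -0.0, 0.5]
opening: 0.0004
```

```bash
python3 - <<'E'
from h import *
o=observe();print(o["tool_pos"],o["tool_rot"],o["contact_force"])
d=cam("wrist");np.savez("w11.npz",**d);save(d,"w11.png")
E
```

```text
[ 0.67214105 -0.00420124  0.12300446] [-3.14119178e+00 -8.09846939e-04  1.64141963e+00] [ 0.50641307 -0.01107303  0.49018172]
```

View pics/w11.png

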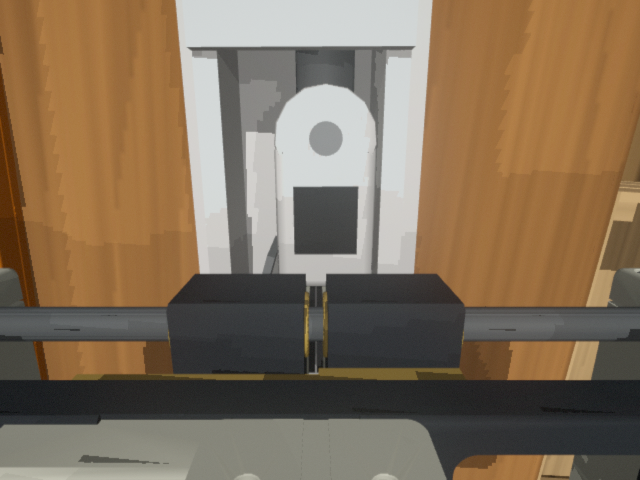

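>>> {"method": "send_rows", "body": {
  "series": [
    [0.004,0,0,0,0,0,1],
    [0.004,0,0,0,0,0,1],
    [0.004,0,0,0,0,0,1],
    [0.003,0,0,0,0,0,1],
    [0.002,0,0,0,0,0,1]
  ]
}}

```text
time: 15.67
tool_pos: [0.6713, 0.0117, 0.123]
tool_rot: [3.141, -0.0, 1.64]
contact_force: [0.2, -2.7, -1.0]
opening: 0.0003
```

>>> {"method": "send_rows", "body": {
  "series": [
    [0.0015,0,0,0,0,0,1],
    [0.0015,0,0,0,0,0,1],
    [0.0015,0,0,0,0,0,1],
    [0.0015,0,0,0,0,0,1]
  ]
}}

```text
time: 16.0
tool_pos: [0.6708, 0.0175, 0.123]
tool_rot: [3.142, -0.0, 1.64]
contact_force: [0.6, -2.4, -0.9]
opening: 0.0006
```

>>> {"method": "send_rows", "body": {
  "series": [
    [0.0015,0,0,0,0,0,1],
    [0.0015,0,0,0,0,0,1],
    [0.0015,0,0,0,0,0,1],
    [0.0015,0,0,0,0,0,1]
  ]
}}

```text
time: 16.33
tool_pos: [0.6704, 0.0234, 0.123]
tool_rot: [3.142, -0.0, 1.64]
contact_force: [-0.1, -2.5, 0.0]
opening: 0.0002
```

>>> {"method": "send_rows", "body": {
  "series": [
    [0.001,0,0,0,0,0,1],
    [0.001,0,0,0,0,0,1],
    [0.001,0,0,0,0,0,1],
    [0,0,0,0,0,0,1]
  ]
}}

```text
time: 16.67
tool_pos: [0.6702, 0.0254, 0.123]
tool_rot: [-3.142, 0.001, 1.64]
contact_force: [0.6, -5.3, -0.7]
opening: 0.0008
```

>>> {"method": "send_rows", "body": {
  "series": [
    [0.001,0,0,0,0,0,1],
    [0.001,0,0,0,0,0,1],
    [0.001,0,0,0,0,0,1],
    [0,0,0,0,0,0,1]
  ]
}}

```text
time: 17.0
tool_pos: [0.67, 0.0277, 0.1231]
tool_rot: [-3.142, 0.002, 1.64]
contact_force: [1.6, -7.7, -0.1]
opening: 0.0003
```

>>> {"method": "send_rows", "body": {
  "series": [
    [0.001,0,0,0,0,0,1],
    [0.001,0,0,0,0,0,1],
    [0.001,0,0,0,0,0,1],
    [0,0,0,0,0,0,1]
  ]
}}

```text
time: 17.33
tool_pos: [0.6698, 0.0303, 0.1231]
tool_rot: [-3.141, 0.003, 1.64]
contact_force: [0.3, -8.0, -0.8]
opening: 0.0004
```

>>> {"method": "send_rows", "body": {
  "series": [
    [0.001,0,0,0,0,0,1],
    [0.001,0,0,0,0,0,1],
    [0,0,0,0,0,0,1]
  ]
}}

```text
time: 17.58
tool_pos: [0.6697, 0.0321, 0.1231]
tool_rot: [-3.141, 0.003, 1.64]
contact_force: [0.2, -9.2, 0.5]
opening: 0.0002
```

>>> {"method": "send_rows", "body": {
  "series": [
    [0.001,0,0,0,0,0,1],
    [0.001,0,0,0,0,0,1],
    [0,0,0,0,0,0,1]
  ]
}}

```text
time: 17.83
tool_pos: [0.6694, 0.0341, 0.1231]
tool_rot: [-3.141, 0.003, 1.64]
contact_force: [0.0, -8.8, -0.4]
opening: 0.0005
```

>>> {"method": "send_rows", "body": {
  "series": [
    [0.001,0,0,0,0,0,1],
    [0,0,0,0,0,0,1]
  ]
}}

```text
time: 18.0
tool_pos: [0.6693, 0.0351, 0.1231]
tool_rot: [-3.141, 0.003, 1.64]
contact_force: [-0.2, -8.6, -0.4]
opening: 0.0005
```

>>> {"method": "send_rows", "body": {
  "series": [
    [0.001,0,0,0,0,0,1],
    [0,0,0,0,0,0,1]
  ]
}}

```text
time: 18.17
tool_pos: [0.6694, 0.0352, 0.1231]
tool_rot: [-3.141, 0.004, 1.639]
contact_force: [-0.1, -11.2, -0.5]
opening: 0.0004
```

>>> {"method": "send_rows", "body": {
  "series": [
    [0.0005,0,0,0,0,0,1],
    [0,0,0,0,0,0,1]
  ]
}}

```text
time: 18.33
tool_pos: [0.6694, 0.0352, 0.1232]
tool_rot: [-3.141, 0.005, 1.639]
contact_force: [0.5, -12.8, -0.1]
opening: 0.0004
```

>>> {"method": "send_rows", "body": {
  "series": [
    [0.0005,0,0,0,0,0,1],
    [0,0,0,0,0,0,1]
  ]
}}

```text
time: 18.5
tool_pos: [0.6694, 0.0352, 0.1232]
tool_rot: [-3.141, 0.006, 1.639]
contact_force: [0.2, -13.8, 1.1]
opening: 0.0003
```

The plate has hit its hard stop: the force rose from 8.6 to 13.8 N with no further motion, after about 10 mm of travel. I'll back off a little and lift out.

>>> {"method": "send_rows", "body": {
  "series": [
    [-0.002,0,0,0,0,0,1],
    [-0.002,0,0,0,0,0,1],
    [-0.001,0,0,0,0,0,1],
    [0,0,0,0,0,0,1]
  ]
}}

```text
time: 18.83
tool_pos: [0.6696, 0.0348, 0.123]
tool_rot: [-3.142, -0.001, 1.64]
contact_force: [0.5, 0.1, 0.3]
opening: 0.0004
```

>>> {"method": "send_rows", "body": {
  "series": [
    [0,0,-0.005,0,0,0,1],
    [0,0,-0.01,0,0,0,1],
    [0,0,-0.015,0,0,0,1],
    [0,0,-0.02,0,0,0,1],
    [0,0,-0.02,0,0,0,1]
  ]
}}

```text
time: 19.25
tool_pos: [0.6695, 0.0348, 0.1946]
tool_rot: [3.141, -0.0, 1.641]
contact_force: [0.3, 0.3, -0.0]
opening: 0.0003
```

>>> {"method": "send_rows", "body": {
  "series": [
    [-0.02,0,-0.02,0,0,0,1],
    [-0.03,0,-0.02,0,0,0,1],
    [-0.03,0,0,0,0,0,1],
    [-0.03,0,0,0,0,0,1],
    [0,0,0,0,0,0,1]
  ]
}}

```text
time: 19.67
tool_pos: [0.6775, -0.081, 0.2344]
tool_rot: [3.14, 0.003, 1.636]
contact_force: [-0.4, 0.6, -0.9]
opening: 0.0002
```

```bash
python3 - <<'E'
from h import *
o=observe();print(o["tool_pos"],o["tool_rot"],o["contact_force"])
d=cam("wrist");np.savez("w12.npz",**d);save(d,"w12.png",(180,0,460,230),2.8)
d=cam("top");save(d,"t12.png")
d=cam("scene");save(d,"s12.png",(220,210,400,340),4)
E
```

```text
[ 0.67751318 -0.08096052  0.23437749] [3.13979355e+00 2.64998112e-03 1.63568086e+00] [-0.39973305  0.58074029 -0.8579822 ]
```

View pics/w12.png

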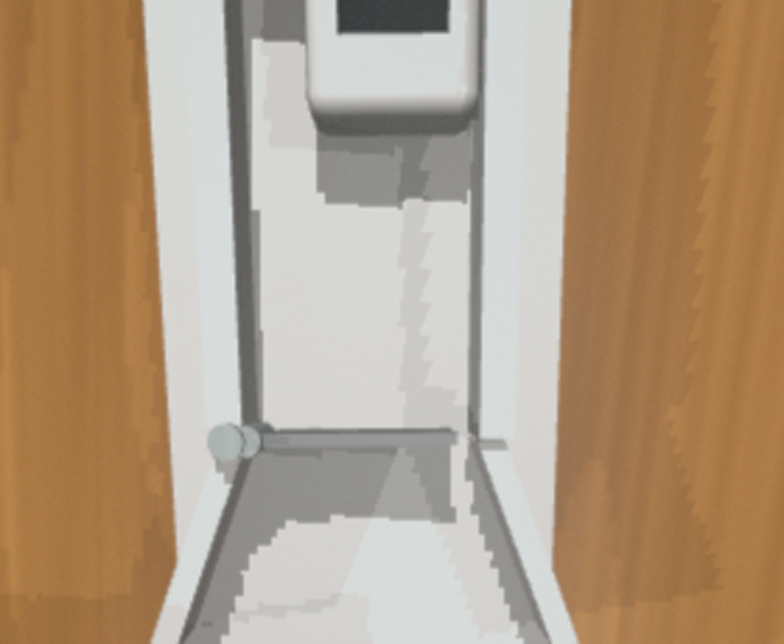

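View pics/s12.png

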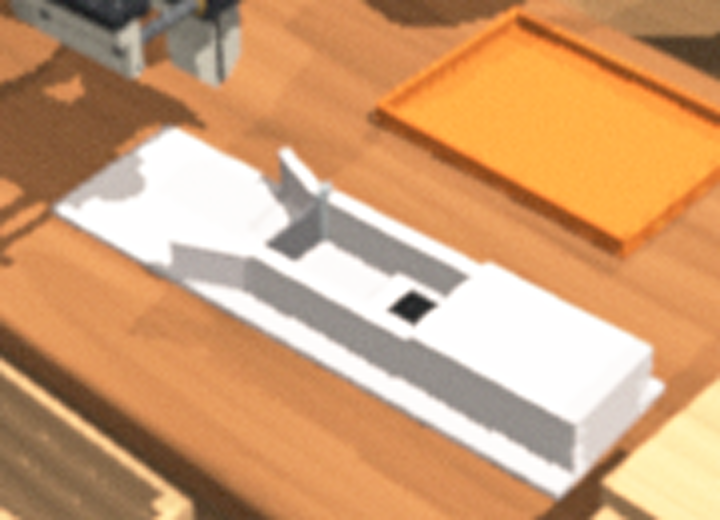

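View pics/t12.png

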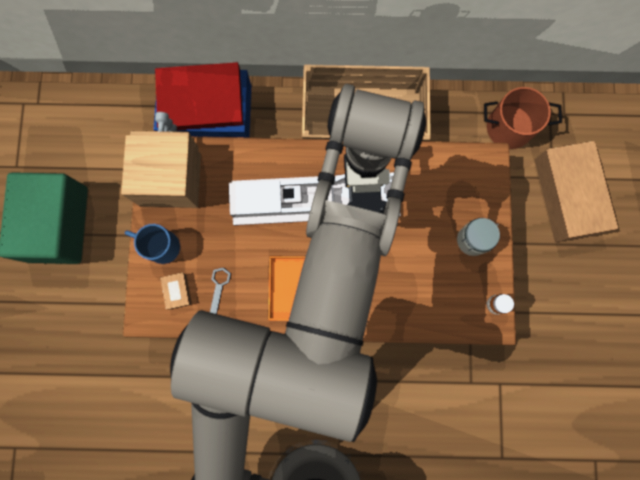

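The pictures show the flap shut at (345,440) in the wrist crop, and the thermometer lying straight and display up beyond it. The other things haven't moved and the arm is clear. Handing in.

```bash
python3 -c "
from h import *
print(observe()['time'],observe()['qvel'].round(3));print(workorder.hand_in())"
```

```text
19.8167 [ 0.028 -0.002  0.007  0.    -0.005 -0.001]
the job is handed in; nothing more can be done
None
```

The thermometer is lying display up in the dock, with the flap shut behind it and the plate pushed to its hard stop. I handed the job in at 19.8 s of the 72 s allowed; no verdict was reported.

- **Sequence:** I picked the thermometer out of the tray and laid it on the landing with its nose towards the flap. Then I pushed it by its tail through the flap with the closed fingers, without lifting it over.
- **Plate:** It began to move at about 5 N and took about 9 N near the end, over roughly 10 mm of travel. It then stopped dead, and the force rose to 13.8 N with no more motion. That is below the 24 N limit.
- **Last pictures:** The thermometer was straight, touching or nearly touching the channel wall on one side. The jar, pills, mug, covers and opener looked unmoved, and the arm was clear of everything. The plate itself is hidden, so "home" rests on the force and travel readings only.

**Problems along the way:**
- **Height reading:** The reported tool height was about 28–30 mm lower than where the cameras showed the fingertips. My first grasp therefore closed in the air above the thermometer and did not disturb it. I used camera heights after that.
- **Yaw in the flap:** The flap turned the thermometer about 7° on the way in. A 4 mm sideways shift of the push point straightened it.

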